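# Brace the flux jar and unscrew its cap

### The job

Push the yellow gate of the jar holder shut until it seats on its spring catch; it presses the square jar back against the blue plate and braces it. Then unscrew the jar's tight red cap (anticlockwise seen from above) until its thread lets go, lift it straight up and finish while still holding it level over the middle of the jar, just above the mouth, with about two to three centimetres of air under it. Leave the jar standing in its holder with the gate shut, and leave the other things on the bench alone.

Things in the scene. Friction and masses are not known exactly. Their poses are not given: they have to be found in the camera images.
- holder: Jar holder fixed to the bench: steel base 130 x 190 x 8 mm, blue back plate (100 mm wide, top 72 mm up), yellow hinged gate on the robot's side. Origin: on the bench under the jar's place; x from gate to back plate, y to the gate's hinge, z up. Inner faces of back plate and shut gate: x = +-32.5 mm. Catch block 22 x 22 mm, 58 mm high, at x -44.5, y -78 mm.
- gate (a joint): Opening angle of the yellow gate in rad: 0 = shut on its catch, grows as it swings out towards the robot, up to 1.3. Stays where left. On the way it pushes the jar back (about 5 N at the pad); in the last 0.12 rad it has to be pushed past the sprung catch ball (about 11 N at the pad), then it snaps against its stop at 0.
- gate_hinge (a point): Point on the gate's vertical hinge axis, 43 mm above the bench; at x = -37.5, y = +57 mm in the holder's frame.
- gate_pad (a point): Push point on the outer face of the gate's black rubber pad: 80 mm from the hinge axis, 8 mm outside the hinge plane, 70 mm above the bench (gate's top: 72 mm). Axes of the gate: x = the way to push, parallel to the holder's x when shut. Gate 10 mm thick; pad 36 mm wide, down to 26 mm above the bench.
- jar: Square amber glass jar, 62 x 62 mm, body 62 mm high, round neck of 40 mm diameter with lug threads up to 90 mm; about 0.7 kg. Loose on the holder's base plate (8 mm above the bench), at first 14 to 17 mm in front of its place: the gate (slippery nylon inside) pushes it back against the plate as it shuts. Not braced so, it turns along with the cap. Origin: centre of its underside.
- mouth (a point): Centre of the rim of the jar's mouth, 90 mm above the jar's underside (98 mm above the bench). A white inner seal lies on it, with a rib standing 7 mm above the rim (up to 11 mm after unscrewing).
- cap_mid (a point): Middle of the red ribbed screw cap (on its axis, half-way up). Cap: 59 mm diameter, 28 mm high, about 60 g; a white mark on top along its x axis. z up. Screwed on, this point is 94 mm and the cap's top 108 mm above the bench, its lower edge 80 mm.
- cap: The same red cap; origin in the centre of its lower edge, z up.
- thread (a joint): How far the cap is unscrewed, rad: 0 = tight, grows anticlockwise seen from above. Takes about 0.45 N m all the way (a firm grip, 35 N or so); the cap rises 2.5 mm per rad. The thread lets go at about 1.0 rad and the cap lifts off freely; stop at 1.55 rad. Play of jar and cap adds 0.1 to 0.15 rad to the gripper's turn.
- copper_ring: Bystander: copper ring, 48 mm diameter, 30 mm high. Origin: centre of its underside.
- brass_strip: Bystander: flat brass strip, 260 x 30 x 4 mm. Origin: centre of its underside, x along it.
- tin: Bystander: tin, 72 mm diameter, 100 mm high. Origin: centre of its underside.
- hammer: Bystander: hammer lying on the bench.
- screwdriver: Bystander: screwdriver lying on the bench.
- whetstone: Bystander: dark sharpening stone, 120 x 50 x 22 mm. Origin: centre of its underside.
- drill: Bystander: black cordless drill standing on its battery, 210 mm high. Origin: centre of its underside.
Not all that is in view belongs to the job. Of the things that look like the cap, the smaller one is meant.

How it is judged:
By the outcome, as a careful person would: the job done as asked, in the order asked, and still so for the second after the job is handed in, while the arm keeps its last pose, push and grip.
It also fails if it takes over 53 s, if anything falls off the work surface, if the arm or the gripper's body presses on something with over 40 N, if the wrist force passes 120 N, or if a joint passes its speed limit or range.

### The arm

A 7-joint arm with a two-finger parallel gripper is mounted at the origin on the work surface. World frame = base frame: x ahead of the robot, y to its left, z up, the work surface at z = 0. Lengths are in m, angles in rad, forces in N, time in s.
With the tool pointing down it reaches from about 0.4 to 0.875 m from the base axis. Payload 6.5 kg.
Tool frame: the origin (TCP) lies between the finger pads; the fingertips stand 17 mm ahead of it and the grasp point (between the pads) lies 2 mm behind it; z points along the fingers, y is the line along which they close (so a half turn about z gives the same grasp; the last joint's range is limited). The gripper opens to 85 mm and grips with 20 to 120 N. Pads are 22 mm wide; open, the fingers measure 114 mm over their backs; the gripper's body (76 mm by 85 mm) begins 54 mm behind the grasp point. The pads swing forward as they close: fully open they stand 13 mm farther back than shut.
Start: joints at [-1.404, 0.536, -0.004, 1.538, 0.003, 1.067, -0.071], TCP at [0.15, 0.632, 0.248] pointing down, gripper open.
Joint ranges: [-2.7, 2.7], [-0.37, 2.16], [-1.27, 1.26], [0.24, 2.4], [-1.31, 4.45], [0.19, 1.91], [-2.76, 2.76]. Speed limits (rad/s): [2.39, 2.39, 3.14, 3.14, 3.14, 3.14, 3.14].

### API

Orientations are given as a rotation vector (axis times angle).
In Python, from station import monitor, cams, robot gives the robot as it stands.
- The arm moves only by the tool move_arm, never from a script. Its argument "plan" is a list of rows, each an object with "translation": the shift along the tool's x, y, z each as a share of 0.025 m, from -1 to 1, a list of three; "twist": the turn about the tool's z as a share of 0.08 rad, from -1 to 1. A call has 1 to 20 rows; each row shifts and turns the commanded pose from where the row before left it, along the tool's axes as they then stand; what a row does not reach is not made up. A row lasts 1/10 s, in which the tool goes at most 50 mm and 8.59 degrees, less where a joint would pass 70% of its speed; a pose out of reach is approached as far as the arm can. A call with a number of a shift or a turn outside -1 to 1 is refused whole. A call with a gripper value outside its range is refused whole. "gripper" is the closure, from 0 (fully open) to 1 (shut), set as the call begins (left out, the last holds). The fingers move at their own pace and stop on an object; the grip force is fixed at half the most. Time passes only in rows, so rows that do not move let the fingers close. It gives the time, the measured TCP pose, the force, the opening and the grip force at its end, in the units of the state.
- monitor.state(): the state, without advancing time (a new reading comes with each control period).
- cams.read_camera(name): name is "scene" or "top" or "wrist"; returns a dict with "frame" (420x560x3 uint8, blue, green, red), "camera_matrix" (3x3 intrinsics, pixels), "rvec" (rotation vector, rad) and "tvec" (3), from world to camera coordinates, as OpenCV has them. Camera axes: x right, y down, z forward; pixel columns grow to the right and rows downward; lengths in m; the calibration is good to about 2 mm. A picture is of the moment at which its call begins. There is no depth.
- robot.hand_in(): hands the job in; it is judged then, once.
The state is a dict: "t": time; "qpos": joint angles; "joint_vel": joint speeds; "joint_efforts": joint torques, N m; "tcp_pos": TCP position; "ee_rot": TCP orientation; "ft_force": force on the tool from outside, world axes, zero at the start; "moment": the same for the moment, N m; "opening": finger opening in m; "gripper_force": force on a finger pad.
Only numpy, scipy, OpenCV 4.12 (cv2) and the standard library are available. Lean on these libraries where they do the work, as an engineer would, in place of code of your own. Each camera call takes 0.05 s, during which the arm holds its last target. There are 200 camera calls.

## Working session

There is one attempt and no reset: what is moved stays moved. The work goes in short steps, Python scripts to look and compute and a tool call to move; the robot and the scene stay as the last step left them, time stands still between calls to the robot, and variables do not carry over. Pictures are saved under pics/ and viewed, at most 10 in all, crops included, and the job is handed in when it is done.

Besides the shell and the picture viewer there is one more tool, called after "Request:" by a JSON object that holds its "api" and its "payload". move_arm: Moves the arm, as the interface text tells. Shift numbers are shares of 0.025 m and turn numbers shares of 0.08 rad, none past 1 either way. Its arguments: {"type":"object","properties":{"plan":{"type":"array","items":{"type":"object","properties":{"translation":{"type":"array","items":{"type":"number","minimum":-1,"maximum":1}},"twist":{"type":"number","minimum":-1,"maximum":1}}}},"gripper":{"type":"number"}},"required":["plan"]}

```bash
mkdir -p pics
cat > h.py <<'E'
import numpy as np, cv2
from station import monitor, cams, robot
def grab(n,f=None):
    c=cams.read_camera(n)
    if f: cv2.imwrite('pics/'+f,c['frame'])
    return c
def ray(c,u,v):
    R=cv2.Rodrigues(np.array(c['rvec'],float))[0];t=np.array(c['tvec'],float).ravel()
    d=R.T@np.linalg.inv(c['camera_matrix'])@[u,v,1.]
    return -R.T@t,d
def onz(c,u,v,z):
    o,d=ray(c,u,v);return o+d*(z-o[2])/d[2]
def proj(c,P):
    return cv2.projectPoints(np.array(P,float).reshape(-1,3),np.array(c['rvec'],float),np.array(c['tvec'],float),c['camera_matrix'],None)[0].reshape(-1,2)
E
python3 - <<'E'
from h import *
a=grab('scene')['frame'];b=grab('top')['frame']
cv2.imwrite('pics/s0.png',a);cv2.imwrite('pics/t0.png',b)
print(monitor.state())
E
```

```text
{'t': 0.1, 'qpos': array([-1.40421569,  0.53712451, -0.0044457 ,  1.53873612,  0.00259949,
        1.06726427, -0.07121938]), 'joint_vel': array([ 8.04979296e-04, -1.30081962e-03,  1.07099174e-03, -2.88343215e-03,
        9.09746312e-04,  2.26052698e-03,  5.14265470e-05]), 'joint_efforts': array([ 2.80362437e-03, -5.84561598e+01,  1.05220567e+00, -2.59775126e+01,
        1.27244703e-02,  4.60376599e-03, -1.35685536e-05]), 'tcp_pos': array([0.14983138, 0.63196567, 0.24749339]), 'ee_rot': array([-3.64727255e-01, -3.12027904e+00,  2.39528815e-03]), 'ft_force': array([-0.8810982 ,  0.17376923, -0.50229142]), 'moment': array([0.04090117, 0.00245911, 0.01369537]), 'gripper_force': 0.0, 'opening': 0.08550706914851038}
```

View pics/s0.png

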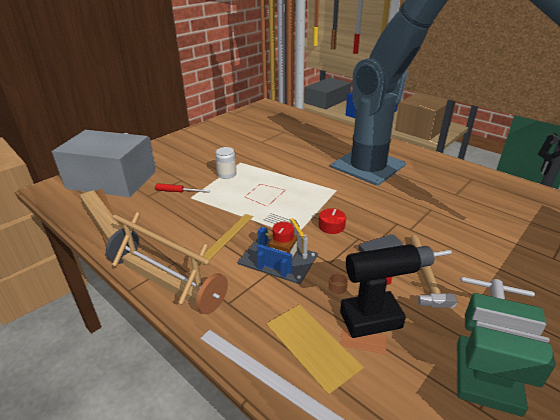

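View pics/t0.png

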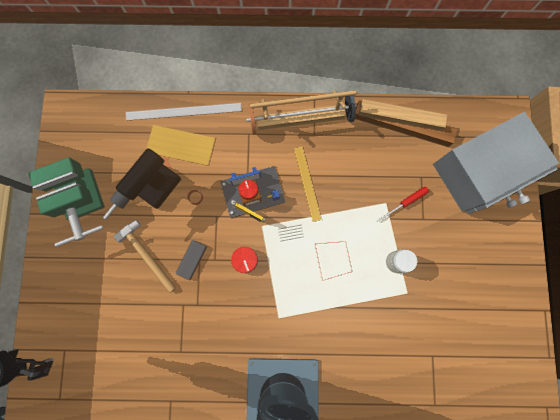

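The scene view shows two red caps: one on the jar in the holder at (284,230) in the scene view and (248,189) from the top, and a loose one at (332,220) / (244,260). The one on the jar fits: it is the smaller of the two and sits in the holder with the yellow gate. I'll confirm it in an enlarged crop.

Run:
```python
from h import *
a=cv2.imread('pics/s0.png')[180:300,220:360];b=cv2.imread('pics/t0.png')[150:280,200:310]
a=cv2.resize(a,(560,480),interpolation=2)[:, :]
cv2.imwrite('pics/t0c.png',cv2.resize(b,None,fx=5,fy=5,interpolation=cv2.INTER_CUBIC)[:600])
c=grab('top');print(c['camera_matrix'],ray(c,280,210)[0])
for u,v,z in [(248,189,.108),(244,260,.03)]: print(onz(c,u,v,z))
```

```text
[[383.77917664   0.         278.1991364 ]
 [  0.         383.77917664 213.31936373]
 [  0.           0.           1.        ]] [0.35967416 0.01543443 1.25578299]
[0.62449534 0.11358781 0.108     ]
[0.41149783 0.12646911 0.03      ]
```

View pics/t0c.png

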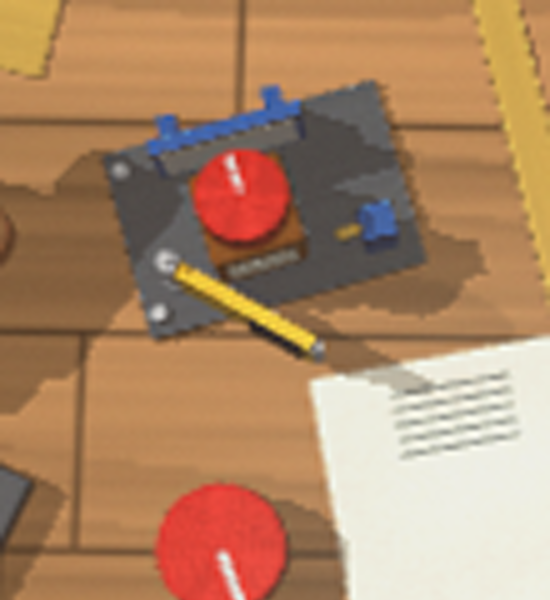

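The smaller cap (about 58 mm, crop (241,195)) is the one on the jar. The loose one at crop (222,548) is about 82 mm. The gate's hinge is at crop (167,260), its free end at (318,350), and the catch block at (380,222).

Run:
```python
from h import *
c=grab('top')
f=lambda u,v,z: onz(c,200+(u-2)/5,150+(v-2)/5,z)[:2]
C=[f(*p,.008) for p in [(107,155),(378,82),(427,260),(155,340)]]
TL,TR,BR,BL=C
print('corners',np.round(C,4),'ctr',np.mean(C,0))
ey=(TL-TR+BL-BR);ex=(TL-BL+TR-BR)
print('yaw',np.arctan2(-ey[0],ey[1]),np.arctan2(ex[1],ex[0]),np.linalg.norm(ey)/2,np.linalg.norm(ex)/2)
y=np.arctan2(-ey[0],ey[1]); 
h=f(167,260,.074);t=f(318,350,.072);k=f(380,222,.058);b=f(225,127,.072)
R=np.array([[np.cos(y),-np.sin(y)],[np.sin(y),np.cos(y)]])
print('hinge',h,'tip',t,np.linalg.norm(t-h),'org from hinge',h-R@[-.0375,.057],'from catch',k-R@[-.0445,-.078])
d=t-h; print('gate angle', np.arctan2(d[1],d[0]))
print('cap',f(241,195,.108), 'mouth in holder', R.T@(f(241,195,.108)-(h-R@[-.0375,.057])))
print('screws',f(120,170,.01),f(158,313,.01))
```

```text
corners [[ 0.675   0.2132]
 [ 0.7282  0.0328]
 [ 0.6066 -0.0016]
 [ 0.5503  0.1767]] ctr [0.64004111 0.10528294]
yaw 0.2962932618859493 0.28083898827248344 0.1875234728095808 0.1281228956291087
hinge [0.59114503 0.16242746] tip [0.53577182 0.06651864] 0.11074607812501049 org from hinge [0.64365367 0.11886035] from catch [0.64078954 0.11693986]
gate angle -2.0943968340997863
cap [0.62574182 0.11423606] mouth in holder [-0.01848153  0.00080706]
screws [0.6643362  0.20384018] [0.56804411 0.17508846]
```

Request:
{"api": "move_arm", "payload": {"plan": [{"translation":[-0.946,-0.84,0]},{"translation":[-0.946,-0.84,0]},{"translation":[-0.946,-0.84,0]},{"translation":[-0.946,-0.84,0]},{"translation":[-0.946,-0.84,0]},{"translation":[-0.946,-0.84,0]},{"translation":[-0.946,-0.84,0]},{"translation":[-0.946,-0.84,0]},{"translation":[-0.946,-0.84,0]},{"translation":[-0.946,-0.84,0]},{"translation":[-0.946,-0.84,0]},{"translation":[-0.946,-0.84,0]},{"translation":[-0.946,-0.84,0]},{"translation":[-0.946,-0.84,0]},{"translation":[-0.946,-0.84,0]},{"translation":[-0.946,-0.84,0]},{"translation":[-0.946,-0.84,0]},{"translation":[-0.946,-0.84,0]},{"translation":[-0.946,-0.84,0]},{"translation":[-0.946,-0.84,0]}], "gripper": 1}}

```text
invalid input
```

Request:
{"api": "move_arm", "payload": {"plan": [{"translation":[-0.95,-0.84,0],"twist":0},{"translation":[-0.95,-0.84,0],"twist":0},{"translation":[-0.95,-0.84,0],"twist":0},{"translation":[-0.95,-0.84,0],"twist":0},{"translation":[-0.95,-0.84,0],"twist":0},{"translation":[-0.95,-0.84,0],"twist":0},{"translation":[-0.95,-0.84,0],"twist":0},{"translation":[-0.95,-0.84,0],"twist":0},{"translation":[-0.95,-0.84,0],"twist":0},{"translation":[-0.95,-0.84,0],"twist":0},{"translation":[-0.95,-0.84,0],"twist":0},{"translation":[-0.95,-0.84,0],"twist":0},{"translation":[-0.95,-0.84,0],"twist":0},{"translation":[-0.95,-0.84,0],"twist":0},{"translation":[-0.95,-0.84,0],"twist":0},{"translation":[-0.95,-0.84,0],"twist":0},{"translation":[-0.95,-0.84,0],"twist":0},{"translation":[-0.95,-0.84,0],"twist":0},{"translation":[-0.95,-0.84,0],"twist":0}], "gripper": 1.0}}

```text
t: 2.1
tcp_pos: [0.4975, 0.139, 0.2483]
ee_rot: [0.365, 3.12, 0.0]
ft_force: [1.2, 0.1, -0.4]
opening: -0.0002
gripper_force: 0.0
```

Run:
```python
from h import *
c=grab('wrist','w1.png');s=monitor.state();print(s['qpos'].round(3),s['tcp_pos'])
np.savez('w1.npz',**{k:c[k] for k in('camera_matrix','rvec','tvec')})
a=.288;R=np.array([[np.cos(a),-np.sin(a)],[np.sin(a),np.cos(a)]]);o=np.array([.642,.1175])
for n,p in dict(hinge=(-.0375,.057,.072),catch=(-.0445,-.078,.058),cap=(-.0155,0,.108),c1=(.065,.095,.008),c2=(-.065,.095,.008),c3=(-.065,-.095,.008)).items():
    print(n,proj(c,[*(o+R@p[:2]),p[2]]).round(1))
```

```text
[-0.542  0.313  0.234  1.898 -0.084  0.939  1.063] [0.50057848 0.13344614 0.24860516]
hinge [[319.7 278.1]]
catch [[207.5 321.2]]
cap [[282.1 340.8]]
c1 [[377.6 303.3]]
c2 [[330.9 218.5]]
c3 [[195.  290.5]]
```

View pics/w1.png

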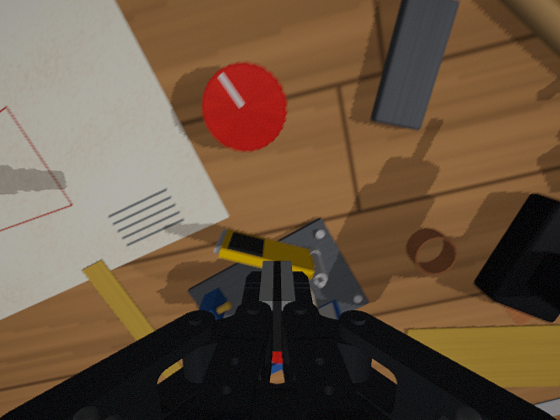

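The gate with its black pad is visible at (250,245), the hinge at about (320,280) and the base corners at (320,220), (367,300) and (189,290). The arm was still settling when this was taken, so I'll take it again at rest.

Run:
```python
from h import *
grab('wrist');grab('wrist');c=grab('wrist');s=monitor.state();print(s['qpos'].round(3),s['tcp_pos'])
np.savez('w2.npz',**{k:c[k] for k in('camera_matrix','rvec','tvec')})
cv2.imwrite('pics/w2.png',cv2.resize(c['frame'][205:325,170:385],None,fx=3.7,fy=3.7,interpolation=2))
a=.288;R=np.array([[np.cos(a),-np.sin(a)],[np.sin(a),np.cos(a)]]);o=np.array([.642,.1175])
for n,p in dict(hinge=(-.0375,.057,.072),catch=(-.0445,-.078,.058),cap=(-.0155,0,.108),c1=(.065,.095,.008),c2=(-.065,.095,.008),c3=(-.065,-.095,.008)).items():
    print(n,proj(c,[*(o+R@p[:2]),p[2]]).round(1))
```

```text
[-0.548  0.311  0.227  1.901 -0.086  0.939  1.056] [0.4970078  0.13969293 0.24814081]
hinge [[321.1 277.4]]
catch [[209. 321.]]
cap [[283.8 340.2]]
c1 [[379.1 302.5]]
c2 [[332.  217.8]]
c3 [[196.3 290.3]]
```

View pics/w2.png

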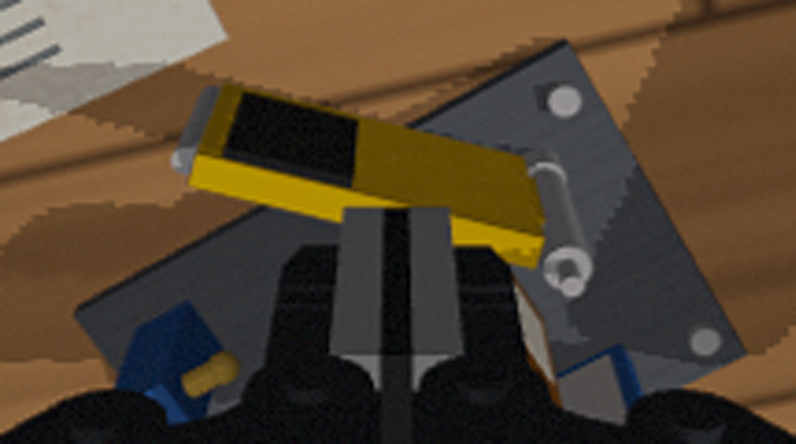

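Run:
```python
from h import *
c=dict(np.load('w2.npz'));f=lambda u,v,z:onz(c,170+u/3.7,205+v/3.7,z)[:2].round(4)
print('pad',f(288,170,.07),'hinge',f(568,275,.076),'padends',f(222,150,.07),f(355,188,.07),'tip',f(190,183,.072))
print('corners',f(567,40,.008),f(745,352,.008),f(77,310,.008),'capmount?')
for i in range(4): s=monitor.state();print(s['tcp_pos'],s['ee_rot'],s['t'])
```

```text
pad [0.5451 0.0964] hinge [0.5903 0.1634] padends [0.5353 0.0807] [0.5544 0.1126] tip [0.5418 0.0702]
corners [0.548  0.1807] [0.6717 0.2181] [0.603  0.0019] capmount?
[0.4970078  0.13969293 0.24814081] [-3.67328976e-01 -3.11964209e+00  1.06706955e-04] 2.3
[0.4970078  0.13969293 0.24814081] [-3.67328976e-01 -3.11964209e+00  1.06706955e-04] 2.3
[0.4970078  0.13969293 0.24814081] [-3.67328976e-01 -3.11964209e+00  1.06706955e-04] 2.3
[0.4970078  0.13969293 0.24814081] [-3.67328976e-01 -3.11964209e+00  1.06706955e-04] 2.3
```

The pad's push point is at about (0.544, 0.096) with the gate open about 0.81 rad, and both views agree. I'll go down in front of the pad.

Request:
{"api": "move_arm", "payload": {"plan": [{"translation":[-0.85,-0.86,0],"twist":0},{"translation":[0,0,0.9],"twist":0.9},{"translation":[0,0,0.9],"twist":0.9},{"translation":[0,0,0.9],"twist":0.9},{"translation":[0,0,0.9],"twist":0.9},{"translation":[0,0,0.9],"twist":0},{"translation":[0,0,0.9],"twist":0},{"translation":[0,0,0.9],"twist":0},{"translation":[0,0,0.9],"twist":0},{"translation":[0,0,0],"twist":0},{"translation":[0,0,0],"twist":0}], "gripper": 1.0}}

```text
t: 3.4
tcp_pos: [0.5123, 0.1153, 0.0685]
ee_rot: [-0.807, -3.035, -0.0]
ft_force: [-0.8, 0.1, -0.0]
opening: 0.0002
gripper_force: 0.0
```

Request:
{"api": "move_arm", "payload": {"plan": [{"translation":[-0.3,0,0],"twist":0},{"translation":[-0.3,0,0],"twist":0},{"translation":[-0.3,0,0],"twist":0},{"translation":[0,0,0],"twist":0},{"translation":[-0.26,-0.06,0],"twist":-1},{"translation":[-0.26,-0.06,0],"twist":-1},{"translation":[-0.26,-0.06,0],"twist":-1},{"translation":[-0.26,-0.06,0],"twist":-1},{"translation":[0,0,0],"twist":0}], "gripper": 1.0}}

```text
t: 4.3
tcp_pos: [0.5541, 0.0871, 0.0684]
ee_rot: [0.315, 3.126, 0.001]
ft_force: [-0.2, 0.2, 0.1]
opening: 0.0002
gripper_force: 0.0
```

Request:
{"api": "move_arm", "payload": {"plan": [{"translation":[-0.26,-0.06,0],"twist":-1},{"translation":[-0.26,-0.06,0],"twist":-1},{"translation":[-0.26,-0.06,0],"twist":-1},{"translation":[-0.26,-0.06,0],"twist":-1},{"translation":[0,0,0],"twist":0}], "gripper": 1.0}}

```text
t: 4.8
tcp_pos: [0.5793, 0.0794, 0.0683]
ee_rot: [-0.185, 3.136, 0.0]
ft_force: [-0.9, -0.6, -0.2]
opening: 0.0006
gripper_force: 0.0
```

Run:
```python
from h import *
c=grab('top')
cv2.imwrite('pics/t1.png',cv2.resize(c['frame'][150:250,200:310],None,fx=6,fy=6,interpolation=2))
s=monitor.state();print(s['tcp_pos'],s['ee_rot'],s['ft_force'])
```

```text
[0.57909495 0.07938581 0.06829071] [-1.81653992e-01  3.13608561e+00  2.07373808e-04] [0.36209871 0.72959131 0.59426795]
```

View pics/t1.png

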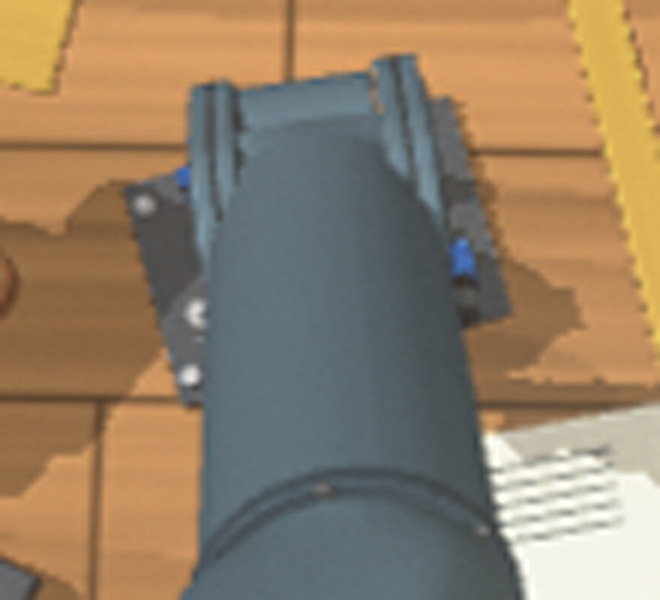

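The arm hides most of the gate. The free end's shadow is near the catch block at (465,270), so the gate has moved with the fingers. I'll keep pushing and watch the force.

Request:
{"api": "move_arm", "payload": {"plan": [{"translation":[-0.26,-0.06,0],"twist":-1},{"translation":[-0.26,-0.06,0],"twist":-1},{"translation":[0,0,0],"twist":0}], "gripper": 1.0}}

```text
t: 5.15
tcp_pos: [0.5852, 0.0773, 0.0669]
ee_rot: [0.432, -3.096, 0.001]
ft_force: [-17.5, -2.6, 13.2]
opening: -0.0001
gripper_force: 9.0
```

Request:
{"api": "move_arm", "payload": {"plan": [{"translation":[-0.15,0,0],"twist":0},{"translation":[-0.15,0,0],"twist":0},{"translation":[0,0,0],"twist":0}], "gripper": 1.0}}

```text
t: 5.45
tcp_pos: [0.5949, 0.0788, 0.067]
ee_rot: [0.429, -3.103, 0.003]
ft_force: [-3.1, -2.6, -2.8]
opening: 0.0
gripper_force: 2.1
```

Request:
{"api": "move_arm", "payload": {"plan": [{"translation":[-0.12,0,0],"twist":0},{"translation":[-0.12,0,0],"twist":0},{"translation":[0,0,0],"twist":0}], "gripper": 1.0}}

```text
t: 5.75
tcp_pos: [0.5958, 0.0789, 0.0666]
ee_rot: [0.427, -3.091, 0.005]
ft_force: [-23.4, -6.6, 19.1]
opening: 0.0002
gripper_force: 12.6
```

The gate hit its stop: the position matches shut, with 23 N over 1 mm after a snap. I'll back off, rise, open the fingers and look.

Request:
{"api": "move_arm", "payload": {"plan": [{"translation":[0.8,0,0],"twist":0},{"translation":[1,0,0],"twist":0},{"translation":[0,0,-0.9],"twist":0},{"translation":[0,0,-0.9],"twist":0},{"translation":[0,0,-0.9],"twist":0},{"translation":[0,0,-0.9],"twist":0},{"translation":[0,0,-0.9],"twist":0},{"translation":[0,0,-0.9],"twist":0},{"translation":[0,0,0],"twist":0},{"translation":[0,0,0],"twist":0}]}}

```text
t: 6.75
tcp_pos: [0.5619, 0.07, 0.2034]
ee_rot: [-0.434, 3.111, 0.0]
ft_force: [-0.9, -0.5, -0.8]
opening: -0.0001
gripper_force: 0.0
```

Request:
{"api": "move_arm", "payload": {"plan": [{"translation":[0,0,0],"twist":0},{"translation":[0,0,0],"twist":0},{"translation":[0,0,0],"twist":0},{"translation":[0,0,0],"twist":0}], "gripper": 0.0}}

```text
t: 7.15
tcp_pos: [0.5618, 0.0699, 0.2028]
ee_rot: [0.437, -3.11, 0.0]
ft_force: [0.4, -0.2, 0.3]
opening: 0.0581
gripper_force: 0.0
```

Run:
```python
from h import *
c=grab('wrist');s=monitor.state();print(s['qpos'].round(3),s['tcp_pos'],s['ee_rot'])
np.savez('w3.npz',**{k:c[k] for k in('camera_matrix','rvec','tvec')})
cv2.imwrite('pics/w3.png',cv2.resize(c['frame'][120:,130:430],None,fx=2,fy=2,interpolation=2))
P=proj(c,[[.643,.118,.108]]);print(P)
```

```text
[-0.217  0.448  0.018  1.806 -0.01   0.888  1.655] [0.5619318  0.06986277 0.20291785] [ 4.36916910e-01 -3.11045359e+00  3.82054100e-05]
[[306.94018582 335.93233535]]
```

View pics/w3.png

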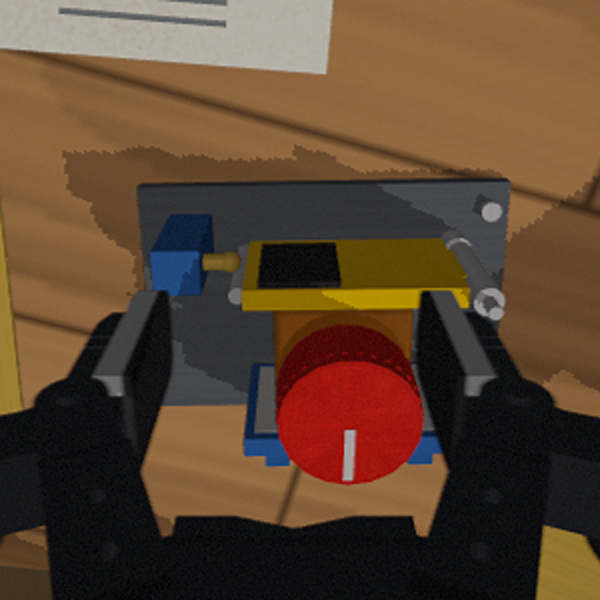

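The gate is shut, parallel to the plate with its end at the catch ball (crop (240,262)). The cap's top is centred near crop (350,421).

Run:
```python
from h import *
c=dict(np.load('w3.npz'))
f=lambda u,v,z:onz(c,130+u/2,120+v/2,z)[:2].round(4)
print(f(350,421,.108),f(277,421,.108),f(423,421,.108),f(350,484,.108), 'gate ends',f(243,290,.072),f(467,290,.072))
a=.288;R=np.array([[np.cos(a),-np.sin(a)],[np.sin(a),np.cos(a)]])
cc=[[.643+.0295*np.cos(t),.118+.0295*np.sin(t),.108] for t in np.linspace(0,6.28,60)]
p=(proj(c,cc)-[130,120])*2;print('pred ellipse',p.min(0),p.max(0))
```

```text
[0.6386 0.115 ] [0.6465 0.0875] [0.6307 0.1425] [0.6673 0.1241] gate ends [0.6133 0.0624] [0.587  0.1541]
pred ellipse [278.99760992 366.41494236] [428.9034006  492.98826559]
```

Request:
{"api": "move_arm", "payload": {"plan": [{"translation":[-0.88,0.23,0],"twist":0},{"translation":[-0.88,0.23,0],"twist":0},{"translation":[-0.88,0.23,0],"twist":0},{"translation":[-0.88,0.23,0],"twist":0},{"translation":[0,0,0],"twist":1},{"translation":[0,0,0],"twist":1},{"translation":[0,0,0],"twist":1},{"translation":[0,0,0],"twist":1},{"translation":[0,0,0],"twist":1},{"translation":[0,0,0],"twist":1},{"translation":[0,0,0],"twist":1},{"translation":[0,0,0.5],"twist":1},{"translation":[0,0,0.5],"twist":1},{"translation":[0,0,0.5],"twist":1},{"translation":[0,0,0],"twist":1},{"translation":[0,0,0],"twist":0},{"translation":[0,0,0],"twist":0}], "gripper": 0.0}}

```text
t: 8.9
tcp_pos: [0.6405, 0.1163, 0.1659]
ee_rot: [0.926, 3.002, 0.0]
ft_force: [-0.1, 0.1, 0.8]
opening: 0.0856
gripper_force: 0.0
```

Run:
```python
from h import *
c=grab('wrist');s=monitor.state();print(s['qpos'].round(3),s['tcp_pos'],s['ee_rot'],s['opening'])
np.savez('w4.npz',**{k:c[k] for k in('camera_matrix','rvec','tvec')})
cv2.imwrite('pics/w4.png',c['frame'])
cc=[[.6405+.0295*np.cos(t),.1165+.0295*np.sin(t),.108] for t in np.linspace(0,6.28,60)]
p=proj(c,cc);print('pred ellipse',p.min(0),p.max(0))
```

```text
[-0.4    0.636  0.222  1.611 -0.166  0.913  0.853] [0.64058383 0.1163178  0.16606314] [9.26490454e-01 3.00135176e+00 4.03871186e-04] 0.08525634065354686
pred ellipse [229.31449246 198.39251811] [327.96445025 289.78888709]
```

View pics/w4.png

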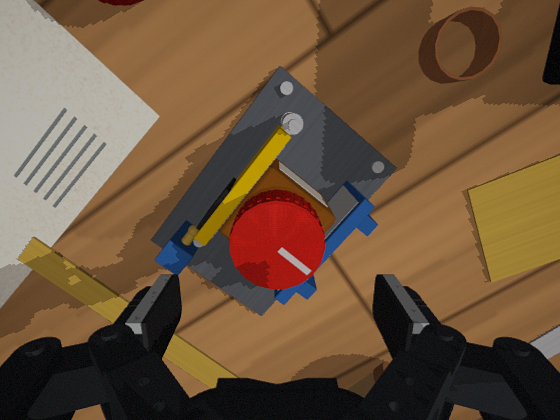

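The gate is shut behind the jar, and the cap's disc spans x 230–325, y 200–290, within a millimetre of the prediction. Next I descend and grip.

Request:
{"api": "move_arm", "payload": {"plan": [{"translation":[0,0,0.72],"twist":0},{"translation":[0,0,0.72],"twist":0},{"translation":[0,0,0.72],"twist":0},{"translation":[0,0,0.72],"twist":0},{"translation":[0,0,0],"twist":0},{"translation":[0,0,0],"twist":0}], "gripper": 0.0}}

```text
t: 9.55
tcp_pos: [0.6406, 0.1162, 0.0942]
ee_rot: [0.929, 3.001, 0.0]
ft_force: [0.6, -0.7, -0.0]
opening: 0.0856
gripper_force: 0.0
```

Request:
{"api": "move_arm", "payload": {"plan": [{"translation":[0,0,0],"twist":0},{"translation":[0,0,0],"twist":0},{"translation":[0,0,0],"twist":0},{"translation":[0,0,0],"twist":0},{"translation":[0,0,0],"twist":0},{"translation":[0,0,0],"twist":0}], "gripper": 1.0}}

```text
t: 10.15
tcp_pos: [0.6413, 0.1164, 0.0953]
ee_rot: [0.929, 2.999, 0.002]
ft_force: [-0.4, -0.4, 5.0]
opening: 0.057
gripper_force: 62.6
```

Request:
{"api": "move_arm", "payload": {"plan": [{"translation":[0,0,-0.008],"twist":-0.6},{"translation":[0,0,-0.008],"twist":-0.6},{"translation":[0,0,-0.008],"twist":-0.6},{"translation":[0,0,-0.008],"twist":-0.6},{"translation":[0,0,-0.008],"twist":-0.6},{"translation":[0,0,-0.008],"twist":-0.6},{"translation":[0,0,-0.008],"twist":-0.6},{"translation":[0,0,-0.008],"twist":-0.6},{"translation":[0,0,-0.008],"twist":-0.6},{"translation":[0,0,-0.008],"twist":-0.6},{"translation":[0,0,0],"twist":0}], "gripper": 1.0}}

```text
t: 11.25
tcp_pos: [0.6411, 0.1158, 0.0963]
ee_rot: [0.191, 3.134, 0.0]
ft_force: [2.0, -0.5, -1.2]
opening: 0.0567
gripper_force: 64.2
```

Run:
```python
from h import *
s=monitor.state();print(s['qpos'].round(3),s['tcp_pos'],s['ee_rot'],s['ft_force'],s['moment'],s['opening'],s['gripper_force'])
```

```text
[-0.302  0.72   0.079  1.635 -0.073  0.788  1.258] [0.64110879 0.11576005 0.0963252 ] [1.90979727e-01 3.13415036e+00 3.42991143e-04] [ 2.01002054 -0.52811456 -1.18014882] [-0.18558779 -0.3709503  -0.44816923] 0.056732229884208105 64.17009305208921
```

The torque is 0.45 N m as expected, so I'll continue to about 1.3 rad in total.

Request:
{"api": "move_arm", "payload": {"plan": [{"translation":[0,0,-0.006],"twist":-0.75},{"translation":[0,0,-0.006],"twist":-0.75},{"translation":[0,0,-0.006],"twist":-0.75},{"translation":[0,0,-0.006],"twist":-0.75},{"translation":[0,0,-0.006],"twist":-0.75},{"translation":[0,0,-0.006],"twist":-0.75},{"translation":[0,0,-0.006],"twist":-0.75},{"translation":[0,0,-0.006],"twist":-0.75},{"translation":[0,0,-0.006],"twist":-0.75},{"translation":[0,0,-0.006],"twist":-0.75},{"translation":[0,0,-0.006],"twist":-0.75},{"translation":[0,0,-0.006],"twist":-0.75},{"translation":[0,0,-0.006],"twist":-0.75},{"translation":[0,0,-0.006],"twist":-0.75},{"translation":[0,0,0],"twist":0}], "gripper": 1.0}}

```text
t: 12.75
tcp_pos: [0.642, 0.1152, 0.0986]
ee_rot: [-1.101, 2.939, -0.002]
ft_force: [4.8, -1.5, -1.4]
opening: 0.0568
gripper_force: 64.3
```

Run:
```python
from h import *
s=monitor.state();print(s['qpos'].round(3),s['tcp_pos'],s['ee_rot'],s['ft_force'],s['moment'],s['opening'],s['gripper_force'])
```

```text
[-0.157  0.72  -0.132  1.624  0.122  0.803  1.947] [0.64196194 0.11523501 0.09863964] [-1.10134702e+00  2.93919794e+00 -2.18548663e-03] [ 4.78942189 -1.4665172  -1.36937363] [-0.31316625 -0.97518529 -0.40578094] 0.05683409901364677 64.27392150275409
```

Request:
{"api": "move_arm", "payload": {"plan": [{"translation":[0,0,-0.08],"twist":0},{"translation":[0,0,-0.08],"twist":0},{"translation":[0,0,0],"twist":0}], "gripper": 1.0}}

```text
t: 13.05
tcp_pos: [0.6409, 0.1162, 0.1025]
ee_rot: [-1.104, 2.94, -0.001]
ft_force: [2.5, -1.8, 1.2]
opening: 0.0568
gripper_force: 64.6
```

Request:
{"api": "move_arm", "payload": {"plan": [{"translation":[0,0,-0.195],"twist":0},{"translation":[0,0,-0.195],"twist":0},{"translation":[0,0,-0.195],"twist":0},{"translation":[0,0,-0.195],"twist":0},{"translation":[0,0,-0.195],"twist":0},{"translation":[0,0,-0.195],"twist":0},{"translation":[0,0,-0.195],"twist":0},{"translation":[0,0,-0.195],"twist":0},{"translation":[0,0,0],"twist":0},{"translation":[0,0,0],"twist":0},{"translation":[0,0,0],"twist":0}], "gripper": 1.0}}

```text
t: 14.15
tcp_pos: [0.6401, 0.1162, 0.1407]
ee_rot: [1.105, -2.94, -0.0]
ft_force: [-0.3, 0.2, -1.2]
opening: 0.057
gripper_force: 64.5
```

Run:
```python
from h import *
c=grab('scene');s=monitor.state();print(s['tcp_pos'],s['ee_rot'],s['ft_force'])
print((proj(c,[[.641,.1163,.098],[.641,.1163,.126]])-[220,170])*5)
cv2.imwrite('pics/s2.png',cv2.resize(c['frame'][170:290,220:350],None,fx=5,fy=5,interpolation=2))
```

```text
[0.64012444 0.11616279 0.14058271] [ 1.10529507e+00 -2.94011911e+00 -1.40495130e-04] [ 0.23075133  0.39393281 -0.6141273 ]
[[297.20431112 315.32708373]
 [296.65361477 273.39051798]]
```

View pics/s2.png

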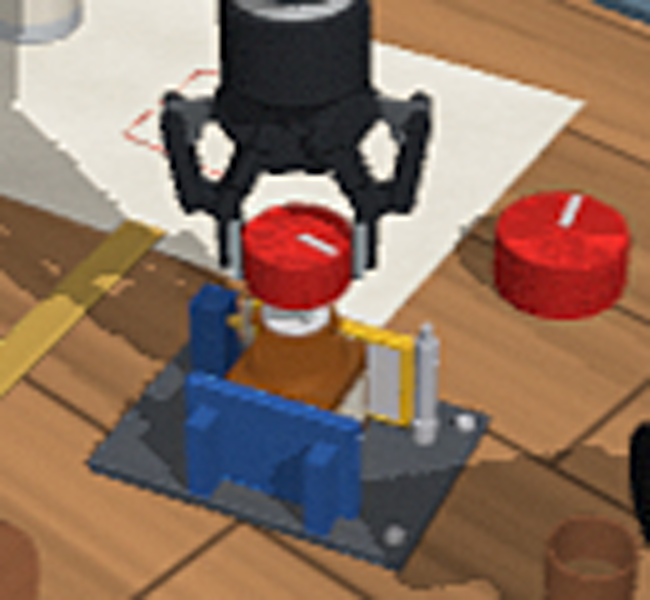

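The cap is held level over the white mouth seal (cap at (298,255), mouth at (297,315)). The gate is shut, and the jar is standing in the holder.

```bash
python3 -c "
from h import *
print(robot.hand_in())"
```

```text
the job is handed in; nothing more can be done
None
```

The job is handed in: the gate is seated on its catch, the cap is unscrewed, and the gripper is holding it level over the middle of the jar with about 26–28 mm of air above the rim (the judged result was not shown).

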